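Test the bun conveyor's latching stop

ROBOT

A 6-joint arm with a two-finger parallel gripper is mounted at the origin on the work surface. World frame = base frame: x ahead of the robot, y to its left, z up, the work surface at z = 0. Lengths are in mm, angles in rad, forces in N, time in s.
With the tool pointing down it reaches from about 425 to 1125 mm from the base axis. Payload 14.9 kg.
Tool frame: the origin (TCP) lies at the very end of the fingers, on their centre line; the grasp point (between the pads) lies 19 mm behind it (pinch_z is the distance from the TCP to the grasp point, in mm); z points along the fingers, y is the direction in which the jaws open and shut (so a half turn about z gives the same grasp; the last joint's range is limited). The gripper opens to 91 mm and grips with 3 to 60 N. Pads are 32 mm wide; open, the fingers measure 118 mm over their backs; the gripper's body (76 mm by 178 mm) begins 60 mm behind the grasp point.
Start: joints at [-1.318, 0.379, 1.734, -0, 1.028, -0.033], TCP at [197.343, -671.62, 213.932] pointing down, gripper open.
Joint ranges: [-2.77, 2.77], [-0.74, 2.19], [0, 2.66], [-1.06, 4.2], [0.31, 2.87], [-3.08, 3.08]. Speed limits (rad/s): [1.89, 1.89, 2.39, 3.14, 3.14, 3.14].

INTERFACE

Orientations are given as a unit quaternion [x, y, z, w].
In Python, from station import get_state, camera, get_calibration, sign_off, pinch_z gives the robot as it stands.
- The arm moves only by the tool move_arm, never from a script. Its argument "targets" is a list of rows, each an object of numbers: "tx", "ty", "tz": the shift along the tool's x, y, z in m; "rx", "ry", "rz": the turn, a rotation vector about the tool's x, y, z in degrees; "claw": the closure, from 0 (fully open) to 1 (shut). A call has 1 to 20 rows; each row shifts and turns the commanded pose from where the row before left it, along the tool's axes as they then stand; what a row does not reach is not made up. A row lasts 1/8 s, in which the tool goes at most 62.5 mm and 10.7 degrees, less where a joint would pass 70% of its speed; a pose out of reach is approached as far as the arm can. A call with a gripper value outside its range is refused whole. The fingers move at their own pace and stop on an object; "force" is the grip in N (left out, the last holds). Time passes only in rows, so rows that do not move let the fingers close. It gives the time, the measured TCP pose, the force and the opening at its end, in the units of the state.
- get_state(): the state, without advancing time (a new reading comes with each control period).
- camera(name): name is "scene" or "top" or "wrist"; returns (picture, depth): 400x640x3 uint8, red, green, blue; 400x640 float32, mm along the optical axis (not along the pixel's ray), 0 where there is no reading.
- get_calibration(name): a dict with "intrinsics" (3x3 intrinsics, pixels), "k1" (the pictures are not rectified: a ray, as slopes to the right and down, at radius r is drawn at 1 + k1 r^2 times it, then the intrinsics apply), "cam_to_world" (4x4, takes a point from camera to world coordinates). Camera axes: x right, y down, z forward; pixel columns grow to the right and rows downward; lengths in mm; the calibration is good to about 2 mm. A picture is of the moment at which its call begins: read the wrist's pose just before it. get_calibration takes no time and is no camera call; for the wrist camera it gives the pose at the moment of the call.
- sign_off(): hands the job in, once; it reports no verdict.
The state is a dict: "time_s": time; "joint_pos": joint angles; "qd": joint speeds; "tau": joint torques, N m; "ee_pos": TCP position; "tool_rot": TCP orientation; "ft_force": force on the tool from outside, world axes, zero at the start; "moment": the same for the moment, N m; "gripper_width": opening from 0.0 (shut) to 1.0 (fully open).
Only numpy, scipy, OpenCV 4.12 (cv2) and the standard library are available. Lean on these libraries where they do the work, as an engineer would, in place of code of your own. Each camera call takes 0.05 s, during which the arm holds its last target. There are 200 camera calls.

TASK

Test the bun conveyor's stop: push the big mushroom stop button (the wide head with three raised ribs) down with the fingertips until it latches, and take the fingers away so that it stays in by itself. Then push one of its ribs sideways to twist the head clockwise, seen from above, until the latch lets go, and move clear so that the head stands fully up again. Push only, do not pinch a rib between the fingers; leave the plain start button and all the other things on the counter alone.

Things in the scene. Friction and masses are not known exactly. Their poses are not given: they have to be found in the camera images.
- stop_box: aluminium box 130 x 130 mm, 60 mm high, fixed to the counter, that carries the stop button at the middle of its top; origin at the centre of its underside on the counter, z up; it stands at any yaw within about 30 degrees
- stop_top (a point): top centre of the hub of the mushroom head; moves and turns with the head (109 mm above the counter when up, 99 mm fully in). The head is a round black plate 90 mm across, 10 mm thick, its flat upper face 20 mm below this point; on it stand a hub 26 mm across and three radial ribs, all grey. Pushing down anywhere on the head presses it
- stop_rib (a point): top of the outer end of the first rib, 40 mm from the head's axis (it bears a small white mark); moves and turns with the head, x points outwards along the rib, z up. The three ribs are alike, straight, 120 degrees apart, 12 mm wide, 20 mm high like the hub, and run from the hub to 42 mm from the axis
- stop_press (a joint): travel of the head, m: 0 fully up, 0.010 fully in. Spring 3 N at the top and 6 N when in; the latch adds a newton or two midway. It latches when pushed to the very bottom (past about 0.009) and then stays at about 0.008 when let go; pushed less far, or while twisted, it springs up again
- stop_twist (a joint): turn of the head, rad, positive clockwise seen from above: 0 at rest, stop at 0.9. A spring turns it back (0.03 N m at 0, 0.14 N m at 0.9). Beyond about 0.5 the latch lets go and the head springs up about 8 mm, unless something on the plate holds it down
- start_box: smaller aluminium box, 90 x 90 mm, 60 mm high, fixed, that carries the plain start button; origin at the centre of its underside
- start (a joint): travel of the plain flat round start button (36 mm across, top 82 mm above the counter), m: 0 up, 0.006 in; to be left alone
- tea_cup: bystander: white tea cup, 64 mm wide, 65 mm high, between the two boxes; origin at the centre of its underside
- sauce_bottle: bystander: amber bottle, 52 mm wide, 150 mm high, beyond the boxes; origin at the centre of its underside
- sauce_dish: bystander: small white bowl, 72 mm wide, 22 mm high, just beyond the stop box; origin at the centre of its underside
- basket: bystander: small lidded bamboo steamer, 126 mm wide, 60 mm high, nearest the robot; origin at the centre of its underside
- basket_stack: bystander: lidded two-tier bamboo steamer, 166 mm wide, 118 mm high, at the left; origin at the centre of its underside
- spatula: bystander: wooden-handled spatula lying flat, at the right
- jar: bystander: jar, 70 mm wide, 90 mm high, at the right; origin at the centre of its underside
There are look-alikes about, which are no part of the job. Leave any blue or pink look-alike of the stop_box alone.

How it is judged (in metres and radians):
On the way, in this order (a step that is already met when the one before it is completed fails the run):
1. the stop button is latched in, untwisted, with the fingers off it (value of joint stop_press above 0.006 m and value of joint stop_twist below 0.15 rad and contact force between stop_twist and the arm below 0.1 N and contact force between stop_twist and the fingers below 0.1 N), for 0.2 s.
2. the head is twisted clockwise past its latch (value of joint stop_twist above 0.45 rad), for 0.05 s.
At the end, for the whole second after the job is handed in: the stop head is fully up (within 2 mm) and turned back to rest (within 0.1 rad), the start button is up, and every other thing is within 15 mm of where it stood (value of joint each of stop_press, start below 0.002 m and value of joint stop_twist below 0.1 rad and distance of each of tea_cup, sauce_bottle, sauce_dish, basket, basket_stack, spatula, jar from where it was at the start of the episode below 0.015 m); the robot touches nothing.
It fails at once if a rib of the stop head was pinched (pushed on both its sides at once) (contact force between each of stop_twist_c5, stop_twist_c6 and the fingers above 0.5 N or contact force between each of stop_twist_c7, stop_twist_c8 and the fingers above 0.5 N or contact force between each of stop_twist_c9, stop_twist_c10 and the fingers above 0.5 N).
It fails at once if the start button was pressed (value of joint start above 0.002 m).
It fails at once if a bystander was moved, lifted or tipped (distance of any of tea_cup, sauce_bottle, sauce_dish, basket, basket_stack, spatula, jar from where it was at the start of the episode above 0.015 m or angle between any of tea_cup, sauce_bottle, sauce_dish, basket, basket_stack, spatula, jar's own z axis and vertical above 0.3 rad).
It also fails if it takes over 51 s, if anything falls off the work surface, if the arm or the gripper's body presses on something with over 40 N, if the wrist force passes 120 N, or if a joint passes its speed limit or range.

## Working session

There is one attempt and no reset: what is moved stays moved. The work goes in short steps, Python scripts to look and compute and a tool call to move; the robot and the scene stay as the last step left them, time stands still between calls to the robot, and variables do not carry over. Pictures are saved under pics/ and viewed, about 8 in all and at most 12, crops included, and the job is handed in when it is done.

Besides the shell and the picture viewer there is one more tool, called after "Emit:" by a JSON object that holds its "fn" and its "kwargs". move_arm: Moves the arm, as the interface text tells. Its arguments: {"type":"object","properties":{"targets":{"type":"array","items":{"type":"object","properties":{"tx":{"type":"number"},"ty":{"type":"number"},"tz":{"type":"number"},"rx":{"type":"number"},"ry":{"type":"number"},"rz":{"type":"number"},"claw":{"type":"number"}}}},"force":{"type":"number"}},"required":["targets"]}

```bash
mkdir -p pics
python3 - <<'E'
from station import *
import cv2,numpy as np
print(get_state())
for n in("scene","top"):
    p,d=camera(n);cv2.imwrite(f"pics/{n}0.png",p[:,:,::-1]);np.savez(f"pics/{n}0.npz",p=p,d=d)
    c=get_calibration(n);print(n,c)
E
```

```text
{'time_s': 0.0, 'joint_pos': array([-1.31830229e+00,  3.79395890e-01,  1.73481038e+00, -2.66947273e-05,
        1.02847890e+00, -3.33463592e-02]), 'qd': array([-2.58478609e-03,  5.12063627e-04,  3.21747300e-05,  4.82330373e-04,
        3.74079203e-04, -4.23713056e-04]), 'tau': array([ 9.22673571e-04, -7.63729692e+01, -4.34370446e+01,  6.52042637e-02,
        4.22693929e-02, -8.58689009e-05]), 'ee_pos': array([ 197.22984976, -671.21333497,  213.2824526 ]), 'tool_rot': array([ 9.89803152e-01,  1.42440944e-01, -7.10959597e-05, -5.41733730e-04]), 'ft_force': array([-0.09754539, -0.47796463, -0.72764673]), 'moment': array([-0.00876134,  0.00952761,  0.00564814]), 'gripper_width': 0.9962869103564463}
scene {'intrinsics': array([[405.79244059,   0.        , 323.3610695 ],
       [  0.        , 405.79244059, 205.26683143],
       [  0.        ,   0.        ,   1.        ]]), 'k1': -0.05249204752090361, 'cam_to_world': array([[ 7.55370170e-01,  4.50568737e-01, -4.75818999e-01,
         1.14160016e+03],
       [ 6.55006875e-01, -5.40798971e-01,  5.27733330e-01,
        -6.66446750e+02],
       [-1.95422851e-02, -7.10298730e-01, -7.03629031e-01,
         1.00509589e+03],
       [ 0.00000000e+00,  0.00000000e+00,  0.00000000e+00,
         1.00000000e+00]])}
top {'intrinsics': array([[470.61797498,   0.        , 320.87825065],
       [  0.        , 470.61797498, 203.69585521],
       [  0.        ,   0.        ,   1.        ]]), 'k1': -0.13339120360080764, 'cam_to_world': array([[ 4.38964306e-03, -9.96045038e-01,  8.87412742e-02,
         3.88383334e+02],
       [-9.99981523e-01, -4.74548688e-03, -3.79932236e-03,
         4.87049652e+01],
       [ 4.20541674e-03, -8.87229568e-02, -9.96047464e-01,
         1.65280449e+03],
       [ 0.00000000e+00,  0.00000000e+00,  0.00000000e+00,
         1.00000000e+00]])}
```

View pics/top0.png

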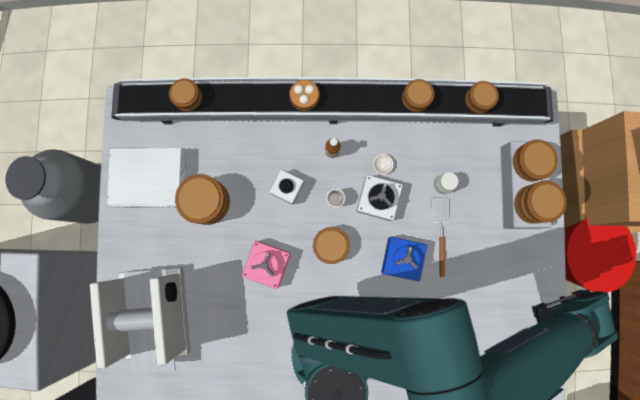

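View pics/scene0.png

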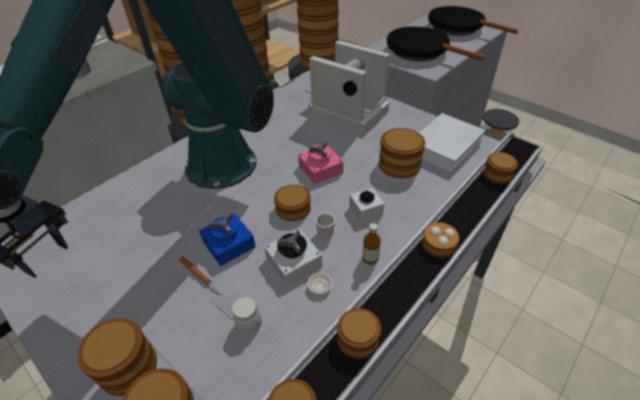

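The top view has three candidates: the aluminium box with the ribbed head at (381,196), a blue look-alike at (405,258) and a pink one at (267,264). The plain start box is at (287,186). By the description, the stop is the aluminium one at (381,196); in the scene view it is at (292,250).

```bash
cat > h.py <<'E'
import numpy as np,cv2
from station import *
def ray(c,uv):
    K=c["intrinsics"];uv=np.atleast_2d(np.float64(uv))
    q=cv2.undistortPoints(uv[:,None],K,np.array([c["k1"],0,0,0.]))[:,0]
    M=c["cam_to_world"];return M[:3,3],(M[:3,:3]@np.c_[q,np.ones(len(q))].T).T
def plane(c,uv,z):
    o,d=ray(c,uv);return o+d*((z-o[2])/d[:,2])[:,None]
def proj(c,P):
    M=np.linalg.inv(c["cam_to_world"]);X=(M[:3,:3]@np.atleast_2d(P).T).T+M[:3,3]
    s=X[:,:2]/X[:,2:];s=s*(1+c["k1"]*(s**2).sum(1))[:,None]
    return s*c["intrinsics"][0,0]+c["intrinsics"][:2,2]
E
python3 - <<'E'
from h import *
p=np.load("pics/top0.npz")["p"];c=get_calibration("top")
cr=p[165:230,340:425]
hsv=cv2.cvtColor(cr,cv2.COLOR_RGB2HSV)
m=(hsv[...,2]<75).astype(np.uint8)
n,l,s,ce=cv2.connectedComponentsWithStats(m)
i=1+np.argmax(s[1:,4]);pts=cv2.findContours((l==i).astype(np.uint8),0,1)[0][0]
(u,v),r=cv2.minEnclosingCircle(pts);print(s[i],u+340,v+165,r)
print("head",plane(c,(u+340,v+165),89)); 
g=plane(c,[(287,186),(335,198),(333,147),(384,163),(332,246),(448,182)],60);print(g)
m=(hsv[...,2]>190).astype(np.uint8);n,l,s,ce=cv2.connectedComponentsWithStats(m);i=1+np.argmax(s[1:,4])
pts=np.argwhere(l==i)[:,::-1].astype(np.float32)
R=cv2.minAreaRect(pts);b=cv2.boxPoints(R)+[340,165];print("box",R,plane(c,b,60))
cv2.imwrite("pics/crop0.png",cv2.resize(cr[:,:,::-1],None,fx=7,fy=7,interpolation=cv2.INTER_CUBIC))
E
```

```text
[ 30  34  19  10 126] 379.0 203.5 9.34087085723877
head [[ 529.29189927 -151.66004073   89.        ]]
[[ 590.34580283  158.46473963   60.        ]
 [ 549.97735015   -5.33435997   60.        ]
 [ 726.42185846    1.76363825   60.        ]
 [ 671.79535809 -173.77333536   60.        ]
 [ 387.12437103    4.46279357   60.        ]
 [ 607.55713986 -395.77758391   60.        ]]
box ((42.0, 32.0), (64.0, 84.0), 90.0) [[ 663.75676236  -22.32521316   60.        ]
 [ 666.09349107 -312.7575942    60.        ]
 [ 445.38347598 -309.21149979   60.        ]
 [ 444.62371376  -22.46258545   60.        ]]
```

View pics/crop0.png

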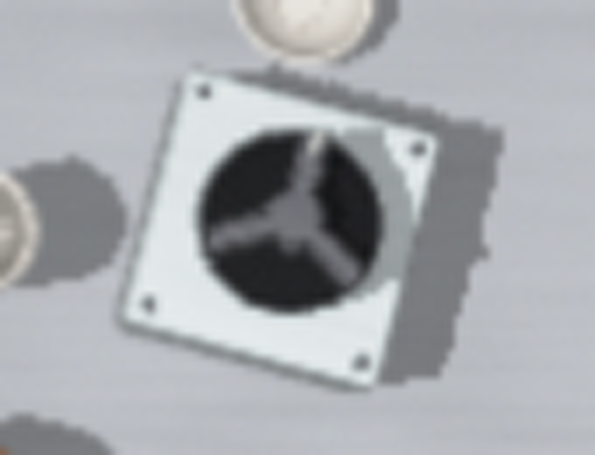

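The crop confirms the choice. Plate centre is about (381.6,196.4), the white-marked rib 1 points to (385,184), the other ribs to (370,200) and (390,204), and the hub is at about (382,195).

Run:
```python
from h import *
from scipy.spatial.transform import Rotation as R
c=get_calibration("top");f=lambda a:np.array(a)/7+[340,165]-.07*6
P=plane(c,f([(291,220)]),89)[0];H=plane(c,f([(318,133),(213,240),(352,275)]),109)
print(P); v=H-P;print(H,np.degrees(np.arctan2(v[:,1],v[:,0])),np.hypot(v[:,0],v[:,1]))
B=plane(c,f([(190,70),(437,133),(375,388),(122,322)]),60);print(B.mean(0),np.linalg.norm(np.roll(B,1,0)-B,axis=1),np.degrees(np.arctan2(*(B[0]-B[3])[[1,0]])))
s=get_state();T=R.from_quat(s["tool_rot"]);print(T.as_matrix())
w=get_calibration("wrist");print("cam in tool",T.inv().apply(w["cam_to_world"][:3,3]-s["ee_pos"]),(T.inv().as_matrix()@w["cam_to_world"][:3,:3]).round(3),w["intrinsics"])
print("shift to 90mm -x of head",T.inv().apply(np.array([P[0],P[1],270])-s["ee_pos"]))
```

```text
[ 554.52596146 -159.07498743   89.        ]
[[ 593.92757562 -169.60980297  109.        ]
 [ 542.71490073 -119.37728855  109.        ]
 [ 526.44881302 -185.17965243  109.        ]] [ -14.96904132  106.56906136 -137.08492632] [40.78565358 41.41748969 38.33770728]
[ 553.78573996 -158.18326182   60.        ] [128.24477066 124.99085081 129.05352757 127.18651925] -15.232881464789177
[[ 9.59431151e-01  2.81942938e-01 -2.15834239e-04]
 [ 2.81943013e-01 -9.59430672e-01  9.60408219e-04]
 [ 6.37023255e-05 -9.82298518e-04 -9.99999516e-01]]
cam in tool [ 6.58444812e+01 -2.62958385e-02 -1.71250431e+02] [[-0.    -0.972 -0.235]
 [ 1.    -0.    -0.   ]
 [ 0.    -0.235  0.972]] [[313.29588005   0.         320.62073952]
 [  0.         313.29588005 196.76101578]
 [  0.           0.           1.        ]]
shift to 90mm -x of head [ 487.14463276 -390.73665178  -56.22087296]
```

Emit:
{"fn": "move_arm", "kwargs": {"targets": [{"tx":0.0119,"ty":-0.0119,"tz":-0.006,"claw":1},{"tx":0.0237,"ty":-0.0237,"tz":-0.006,"claw":1},{"tx":0.0237,"ty":-0.0237,"tz":-0.005,"claw":1},{"tx":0.0237,"ty":-0.0237,"claw":1},{"tx":0.0237,"ty":-0.0237,"claw":1},{"tx":0.0237,"ty":-0.0237,"claw":1},{"tx":0.0237,"ty":-0.0237,"claw":1},{"tx":0.0237,"ty":-0.0237,"claw":1},{"tx":0.0237,"ty":-0.0237,"claw":1},{"tx":0.0237,"ty":-0.0237,"claw":1},{"tx":0.0237,"ty":-0.0237,"claw":1},{"tx":0.0237,"ty":-0.0237,"claw":1},{"tx":0.0237,"ty":-0.0237,"claw":1},{"tx":0.0237,"ty":-0.0237,"claw":1},{"tx":0.0237,"ty":-0.0237,"claw":1},{"tx":0.0237,"ty":-0.0237,"claw":1},{"tx":0.0237,"ty":-0.0237,"claw":1},{"tx":0.0237,"ty":-0.0237,"claw":1},{"tx":0.0119,"ty":-0.0119,"claw":1},{"claw":1}]}}

```text
$.targets[0]: bad value
```

Emit:
{"fn": "move_arm", "kwargs": {"targets": [{"rz":7.9},{"rz":7.9},{"rz":7.9},{"rz":7.9},{},{}]}}

```text
$.targets[0]: bad value
```

Run:
```python
from h import *
s=get_state();c=get_calibration("wrist");p,d=camera("wrist");np.savez("pics/w1.npz",p=p,d=d,**c);cv2.imwrite("pics/w1.png",p[:,:,::-1])
print(s["ee_pos"],s["tool_rot"],s["ft_force"],s["gripper_width"],s["time_s"])
print(proj(c,[[554.3,-158.8,89],[593.9,-169.6,109]]))
```

```text
[ 197.297531   -671.25274662  213.364302  ] [ 9.89805706e-01  1.42423394e-01 -3.84246911e-05 -4.90678809e-04] [ 0.33044262 -0.2851739   0.43698543] 1.0011992120197706 0.1
[[ -88.81548738 -304.87817311]
 [ -22.3497507  -275.08519163]]
```

View pics/w1.png

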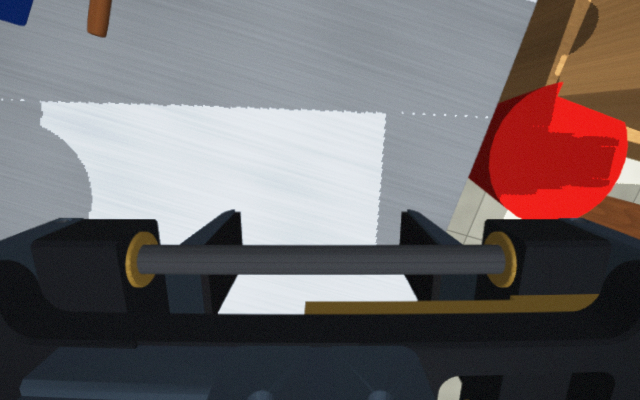

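Both moves were refused, so that picture only shows the start pose: open fingers and the counter. The rows may need every field, so I'll test one full row.

Emit:
{"fn": "move_arm", "kwargs": {"targets": [{"tx":0.0117,"ty":-0.0117,"tz":-0.006,"rx":0,"ry":0,"rz":0,"claw":1}]}}

```text
time_s: 0.28
ee_pos: [205.1, -656.7, 219.4]
tool_rot: [0.99, 0.142, -0.0, -0.001]
ft_force: [0.0, 0.1, -0.1]
gripper_width: 0.918
```

Emit:
{"fn": "move_arm", "kwargs": {"targets": [{"tx":0.0237,"ty":-0.0237,"tz":-0.006,"rx":0,"ry":0,"rz":0,"claw":1},{"tx":0.0237,"ty":-0.0237,"tz":-0.005,"rx":0,"ry":0,"rz":0,"claw":1},{"tx":0.0237,"ty":-0.0237,"tz":0,"rx":0,"ry":0,"rz":0,"claw":1},{"tx":0.0237,"ty":-0.0237,"tz":0,"rx":0,"ry":0,"rz":0,"claw":1},{"tx":0.0237,"ty":-0.0237,"tz":0,"rx":0,"ry":0,"rz":0,"claw":1},{"tx":0.0237,"ty":-0.0237,"tz":0,"rx":0,"ry":0,"rz":0,"claw":1},{"tx":0.0237,"ty":-0.0237,"tz":0,"rx":0,"ry":0,"rz":0,"claw":1},{"tx":0.0237,"ty":-0.0237,"tz":0,"rx":0,"ry":0,"rz":0,"claw":1},{"tx":0.0237,"ty":-0.0237,"tz":0,"rx":0,"ry":0,"rz":0,"claw":1},{"tx":0.0237,"ty":-0.0237,"tz":0,"rx":0,"ry":0,"rz":0,"claw":1},{"tx":0.0237,"ty":-0.0237,"tz":0,"rx":0,"ry":0,"rz":0,"claw":1},{"tx":0.0237,"ty":-0.0237,"tz":0,"rx":0,"ry":0,"rz":0,"claw":1},{"tx":0.0237,"ty":-0.0237,"tz":0,"rx":0,"ry":0,"rz":0,"claw":1},{"tx":0.0237,"ty":-0.0237,"tz":0,"rx":0,"ry":0,"rz":0,"claw":1},{"tx":0.0237,"ty":-0.0237,"tz":0,"rx":0,"ry":0,"rz":0,"claw":1},{"tx":0.0237,"ty":-0.0237,"tz":0,"rx":0,"ry":0,"rz":0,"claw":1},{"tx":0.0237,"ty":-0.0237,"tz":0,"rx":0,"ry":0,"rz":0,"claw":1},{"tx":0.012,"ty":-0.012,"tz":0,"rx":0,"ry":0,"rz":0,"claw":1}]}}

```text
time_s: 2.52
ee_pos: [486.5, -140.3, 231.2]
tool_rot: [0.99, 0.143, 0.0, 0.0]
ft_force: [-0.6, -0.2, 0.4]
gripper_width: 0.006
```

Emit:
{"fn": "move_arm", "kwargs": {"targets": [{"tx":0,"ty":0,"tz":0,"rx":0,"ry":0,"rz":7.9,"claw":1},{"tx":0,"ty":0,"tz":0,"rx":0,"ry":0,"rz":7.9,"claw":1},{"tx":0,"ty":0,"tz":0,"rx":0,"ry":0,"rz":7.9,"claw":1},{"tx":0,"ty":0,"tz":0,"rx":0,"ry":0,"rz":7.9,"claw":1},{"tx":0,"ty":0,"tz":0,"rx":0,"ry":0,"rz":0,"claw":1},{"tx":0,"ty":0,"tz":0,"rx":0,"ry":0,"rz":0,"claw":1}]}}

```text
time_s: 3.28
ee_pos: [486.2, -142.1, 231.0]
tool_rot: [0.991, -0.131, 0.0, 0.0]
ft_force: [-0.2, -0.7, 0.4]
gripper_width: 0.004
```

Run:
```python
from h import *
s=get_state();c=get_calibration("wrist");p,d=camera("wrist");np.savez("pics/w2.npz",p=p,d=d,**c);cv2.imwrite("pics/w2.png",p[:,:,::-1])
print(s["ee_pos"],s["tool_rot"],s["ft_force"],s["gripper_width"],s["time_s"])
print(proj(c,[[554.3,-158.8,89],[593.9,-169.6,109]]))
```

```text
[ 486.21441935 -142.06589872  231.01428541] [ 9.91384802e-01 -1.30981575e-01  3.52527564e-05  1.70431083e-05] [-0.1695423  -0.73840088  0.3971572 ] 0.003636165755235116 3.275
[[319.25999204 116.69073357]
 [319.26124884  68.56943622]]
```

View pics/w2.png

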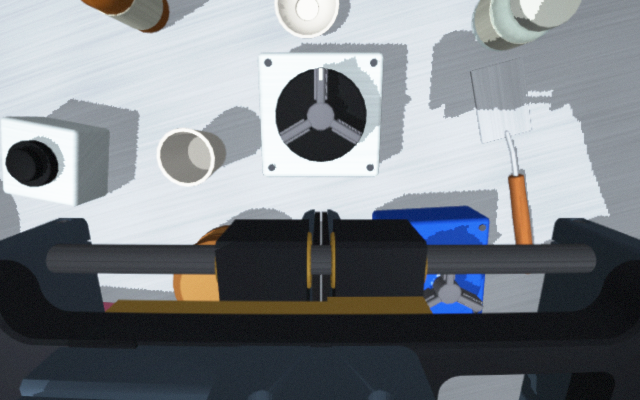

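The close view confirms it: the stop plate is at (321,115), the marked rib points straight up the picture to (321,69), and the cup is at (187,157). All of this agrees with the top-view estimate to within 2 px.

Run:
```python
from h import *
from scipy.spatial.transform import Rotation as R
z=np.load("pics/w2.npz");c={k:z[k] for k in("intrinsics","k1","cam_to_world")};c["k1"]=float(c["k1"])
m=(z["p"].max(2)<150).astype(np.uint8)[60:168,268:375]
n,l,s,ce=cv2.connectedComponentsWithStats(m);i=l[112-60,345-268] or l[55,30]
m=(z["p"].max(2)<70).astype(np.uint8)[60:168,268:375]
pts=np.argwhere(m)[:,::-1].astype(np.float32)
(u,v),r=cv2.minEnclosingCircle(pts);u+=268;v+=60;print(u,v,r)
P=plane(c,(u,v),89)[0];E=plane(c,(u+r,v),89)[0];print("centre",P,"radius",np.linalg.norm(E-P))
print("depth",z["d"][int(v)+25,int(u)-5:int(u)+5:3],(np.linalg.inv(c["cam_to_world"])@np.r_[P,1])[2])
H=plane(c,[(321,68),(321,116)],109);print(H,np.degrees(np.arctan2(*(H[0]-H[1])[[1,0]])))
s=get_state();T=R.from_quat(s["tool_rot"]);print("head in tool",T.inv().apply(P-s["ee_pos"]))
```

```text
321.0 114.5 46.08968734741211
centre [ 555.85715457 -160.96784545   89.        ] radius 44.70832864550048
depth [308.6272  307.70847 308.30408 307.96622] 302.99589671629093
[[ 593.96027033 -171.20236431  109.        ]
 [ 554.19226219 -160.51254705  109.        ]] -15.045709914999497
head in tool [7.21342651e+01 1.40879111e-01 1.41985405e+02]
```

Emit:
{"fn": "move_arm", "kwargs": {"targets": [{"tx":0.0315,"ty":-0.011,"tz":0,"rx":0,"ry":0,"rz":0,"claw":1},{"tx":0.031,"ty":-0.011,"tz":0,"rx":0,"ry":0,"rz":0,"claw":1},{"tx":0.031,"ty":-0.011,"tz":0,"rx":0,"ry":0,"rz":0,"claw":1},{"tx":0,"ty":0,"tz":0.03,"rx":0,"ry":0,"rz":0,"claw":1},{"tx":0,"ty":0,"tz":0.03,"rx":0,"ry":0,"rz":0,"claw":1},{"tx":0,"ty":0,"tz":0.03,"rx":0,"ry":0,"rz":0,"claw":1},{"tx":0,"ty":0,"tz":0.02,"rx":0,"ry":0,"rz":0,"claw":1},{"tx":0,"ty":0,"tz":0,"rx":0,"ry":0,"rz":0,"claw":1},{"tx":0,"ty":0,"tz":0,"rx":0,"ry":0,"rz":0,"claw":1}]}}

```text
time_s: 4.45
ee_pos: [585.9, -135.0, 121.9]
tool_rot: [0.991, -0.132, 0.001, 0.0]
ft_force: [1.1, 0.0, 0.6]
gripper_width: 0.007
```

Run:
```python
from h import *
s=get_state();p,d=camera("wrist");cv2.imwrite("pics/w3.png",cv2.resize(p[60:330,160:480,::-1],None,fx=2,fy=2))
print(s["ee_pos"],s["ft_force"])
```

```text
[ 585.88557048 -134.95618164  121.93229637] [1.05168564 0.00108579 0.60399391]
```

View pics/w3.png

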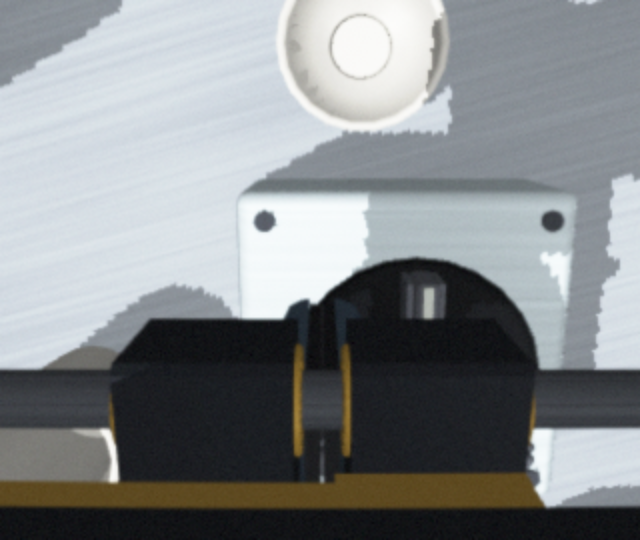

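The crop shows the closed fingers, at about (322,330), beside the marked rib at (428,300) and over the bare plate. Next I lower onto the plate and press in small steps.

Emit:
{"fn": "move_arm", "kwargs": {"targets": [{"tx":0,"ty":0,"tz":0.015,"rx":0,"ry":0,"rz":0,"claw":1},{"tx":0,"ty":0,"tz":0.012,"rx":0,"ry":0,"rz":0,"claw":1},{"tx":0,"ty":0,"tz":0,"rx":0,"ry":0,"rz":0,"claw":1},{"tx":0,"ty":0,"tz":0.003,"rx":0,"ry":0,"rz":0,"claw":1},{"tx":0,"ty":0,"tz":0.003,"rx":0,"ry":0,"rz":0,"claw":1},{"tx":0,"ty":0,"tz":0.002,"rx":0,"ry":0,"rz":0,"claw":1},{"tx":0,"ty":0,"tz":0,"rx":0,"ry":0,"rz":0,"claw":1},{"tx":0,"ty":0,"tz":0,"rx":0,"ry":0,"rz":0,"claw":1}]}}

```text
time_s: 5.5
ee_pos: [585.5, -134.8, 86.2]
tool_rot: [0.991, -0.132, 0.0, 0.0]
ft_force: [1.1, 1.1, 3.5]
gripper_width: 0.007
```

Contact at 3.5 N, about 3 mm in, as expected.

Emit:
{"fn": "move_arm", "kwargs": {"targets": [{"tx":0,"ty":0,"tz":0.002,"rx":0,"ry":0,"rz":0,"claw":1},{"tx":0,"ty":0,"tz":0.002,"rx":0,"ry":0,"rz":0,"claw":1},{"tx":0,"ty":0,"tz":0.002,"rx":0,"ry":0,"rz":0,"claw":1},{"tx":0,"ty":0,"tz":0.001,"rx":0,"ry":0,"rz":0,"claw":1},{"tx":0,"ty":0,"tz":0,"rx":0,"ry":0,"rz":0,"claw":1},{"tx":0,"ty":0,"tz":0,"rx":0,"ry":0,"rz":0,"claw":1}]}}

```text
time_s: 6.25
ee_pos: [585.5, -134.8, 79.1]
tool_rot: [0.991, -0.132, 0.0, 0.0]
ft_force: [1.8, 1.3, 5.0]
gripper_width: 0.008
```

Emit:
{"fn": "move_arm", "kwargs": {"targets": [{"tx":0,"ty":0,"tz":0.001,"rx":0,"ry":0,"rz":0,"claw":1},{"tx":0,"ty":0,"tz":0.001,"rx":0,"ry":0,"rz":0,"claw":1},{"tx":0,"ty":0,"tz":0,"rx":0,"ry":0,"rz":0,"claw":1}]}}

```text
time_s: 6.62
ee_pos: [586.0, -135.0, 78.1]
tool_rot: [0.991, -0.133, 0.001, 0.0]
ft_force: [-2.7, 2.1, 20.1]
gripper_width: 0.002
```

The 20 N shows it is on the bottom stop. I lift to z≈93, clear of the plate but below the rib top (101), and wait.

Emit:
{"fn": "move_arm", "kwargs": {"targets": [{"tx":0,"ty":0,"tz":-0.004,"rx":0,"ry":0,"rz":0,"claw":1},{"tx":0,"ty":0,"tz":-0.006,"rx":0,"ry":0,"rz":0,"claw":1},{"tx":0,"ty":0,"tz":-0.006,"rx":0,"ry":0,"rz":0,"claw":1},{"tx":0,"ty":0,"tz":0,"rx":0,"ry":0,"rz":0,"claw":1},{"tx":0,"ty":0,"tz":0,"rx":0,"ry":0,"rz":0,"claw":1},{"tx":0,"ty":0,"tz":0,"rx":0,"ry":0,"rz":0,"claw":1},{"tx":0,"ty":0,"tz":0,"rx":0,"ry":0,"rz":0,"claw":1}]}}

```text
time_s: 7.5
ee_pos: [585.2, -134.7, 92.8]
tool_rot: [0.991, -0.132, -0.0, -0.0]
ft_force: [-0.1, 0.3, 0.3]
gripper_width: 0.008
```

Run:
```python
from h import *
s=get_state();c=get_calibration("wrist");p,d=camera("wrist")
# visible marked rib top / plate: median heights from depth
K=c["intrinsics"];v,u=np.mgrid[0:400,0:640];o,r=ray(c,np.c_[u.ravel(),v.ravel()])
W=(o+r*d.reshape(-1,1)).reshape(400,640,3)
D=W[...,:2]-[555.2,-160.2];er=np.array([.965,-.262]);et=np.array([-.262,-.965]);a=D@er;b=D@et
for n,m in(("rib",(a>30)&(a<41)&(abs(b)<4)&(W[...,2]<115)),("plate",(a>15)&(b>15)&(np.hypot(a,b)<40)&(W[...,2]<115)),("box",(abs(a)<60)&(abs(b)<60)&(np.hypot(a,b)>52)&(W[...,2]<70))):
    print(n,m.sum(),np.percentile(W[...,2][m],[10,50,90]) if m.sum() else "")
print(s["ee_pos"],s["ft_force"])
cv2.imwrite("pics/w4.png",cv2.resize(p[60:330,160:480,::-1],None,fx=2,fy=2))
```

```text
rib 164 [ 84.73060452 100.79274788 102.30169469]
plate 324 [80.59490019 81.33464643 82.11082719]
box 6292 [59.57997776 60.39075955 61.33496277]
[ 585.16737942 -134.7358438    92.77904664] [-0.09325764  0.31897174  0.34683836]
```

Latched: from the depth image the plate is at 81.3 mm and the rib top at 101 mm, with no force on the fingers. Now I move outward beside the marked rib, close to its face.

Emit:
{"fn": "move_arm", "kwargs": {"targets": [{"tx":0.008,"ty":0,"tz":0,"rx":0,"ry":0,"rz":0,"claw":1},{"tx":0.008,"ty":0,"tz":0,"rx":0,"ry":0,"rz":0,"claw":1},{"tx":0,"ty":0.005,"tz":0,"rx":0,"ry":0,"rz":0,"claw":1},{"tx":0,"ty":0.004,"tz":0,"rx":0,"ry":0,"rz":0,"claw":1},{"tx":0,"ty":0,"tz":0,"rx":0,"ry":0,"rz":0,"claw":1}]}}

```text
time_s: 8.18
ee_pos: [598.0, -148.0, 92.9]
tool_rot: [0.991, -0.133, -0.0, -0.0]
ft_force: [0.4, -0.1, -0.1]
gripper_width: 0.004
```

Run:
```python
from h import *
s=get_state();print(s["joint_pos"],s["ee_pos"],s["ft_force"]);D=s["ee_pos"][:2]-[555.2,-160.2];print(D@[.965,-.262],D@[-.262,-.965])
```

```text
[-2.80417868e-01  4.15994636e-01  1.95033302e+00 -1.37218058e-05
  7.75517707e-01  1.55660052e+00] [ 598.01560596 -147.98815368   92.85999196] [ 0.39586781 -0.13043195 -0.14694564]
38.117556012592175 -23.002120457665477
```

Emit:
{"fn": "move_arm", "kwargs": {"targets": [{"tx":0.0019,"ty":0.0034,"tz":0,"rx":0,"ry":0,"rz":5,"claw":1},{"tx":0.0019,"ty":0.0034,"tz":0,"rx":0,"ry":0,"rz":5,"claw":1},{"tx":0.0019,"ty":0.0034,"tz":0,"rx":0,"ry":0,"rz":5,"claw":1},{"tx":0.0019,"ty":0.0034,"tz":0,"rx":0,"ry":0,"rz":5,"claw":1},{"tx":0,"ty":0,"tz":0,"rx":0,"ry":0,"rz":0,"claw":1}]}}

```text
time_s: 8.8
ee_pos: [600.0, -163.1, 92.9]
tool_rot: [0.953, -0.302, -0.0, -0.0]
ft_force: [0.3, 0.6, 0.3]
gripper_width: 0.004
```

Emit:
{"fn": "move_arm", "kwargs": {"targets": [{"tx":0.0019,"ty":0.0034,"tz":0,"rx":0,"ry":0,"rz":5,"claw":1},{"tx":0.0019,"ty":0.0034,"tz":0,"rx":0,"ry":0,"rz":5,"claw":1},{"tx":0.0019,"ty":0.0034,"tz":0,"rx":0,"ry":0,"rz":5,"claw":1},{"tx":0.0019,"ty":0.0034,"tz":0,"rx":0,"ry":0,"rz":5,"claw":1},{"tx":0,"ty":0,"tz":0,"rx":0,"ry":0,"rz":0,"claw":1}]}}

```text
time_s: 9.43
ee_pos: [596.5, -178.0, 93.0]
tool_rot: [0.887, -0.463, 0.0, -0.0]
ft_force: [0.3, 2.6, 0.3]
gripper_width: 0.009
```

Run:
```python
from h import *
s=get_state();c=get_calibration("wrist");p,d=camera("wrist")
print(s["joint_pos"],s["ee_pos"],s["ft_force"],s["moment"])
v,u=np.mgrid[0:400,0:640];o,r=ray(c,np.c_[u.ravel(),v.ravel()]);W=(o+r*d.reshape(-1,1)).reshape(400,640,3)
D=W[...,:2]-[555.2,-160.2];rr=np.hypot(D[...,0],D[...,1]);z=W[...,2]
m=(rr>20)&(rr<42)&(z>70)&(z<93)&(d>0);print("plate",m.sum(),np.percentile(z[m],[10,50,90]))
m=(rr>30)&(rr<42)&(z>96)&(z<112)&(d>0);an=np.degrees(np.arctan2(D[...,1],D[...,0]))[m];print("rib",m.sum(),np.median(z[m]),np.histogram(an,bins=np.arange(-180,181,20)))
cv2.imwrite("pics/w5.png",cv2.resize(p[60:330,160:480,::-1],None,fx=2,fy=2))
```

```text
[-3.27549950e-01  4.24018957e-01  1.93737337e+00  2.24765979e-04
  7.80044999e-01  2.20486666e+00] [ 596.46493193 -178.01940354   93.00343872] [0.26487958 2.56572425 0.25099179] [ 0.34788077 -0.16513103 -0.00322568]
plate 71 [80.5944762  81.38503231 82.22889514]
rib 0 nan (array([0, 0, 0, 0, 0, 0, 0, 0, 0, 0, 0, 0, 0, 0, 0, 0, 0, 0]), array([-180, -160, -140, -120, -100,  -80,  -60,  -40,  -20,    0,   20,
         40,   60,   80,  100,  120,  140,  160,  180]))
  return _methods._mean(a, axis=axis, dtype=dtype,
  ret = ret.dtype.type(ret / rcount)
```

View pics/w5.png

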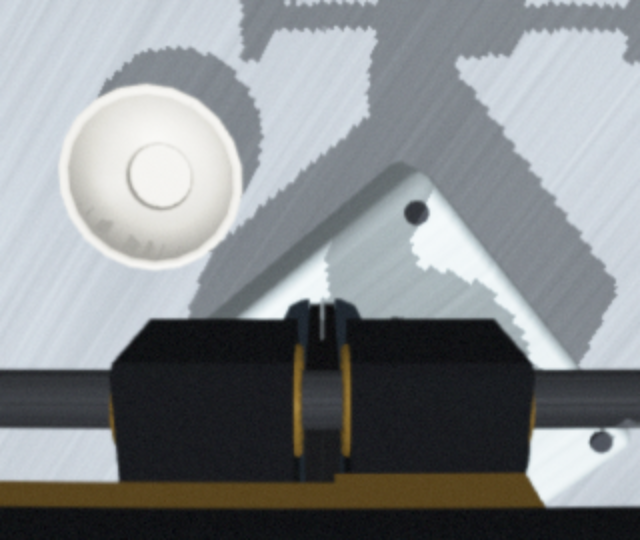

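The head is hidden behind the carriages here. The dish is untouched, and depth still puts the plate at about 81 mm, so it hasn't released yet. I push a bit further.

Emit:
{"fn": "move_arm", "kwargs": {"targets": [{"tx":0.0019,"ty":0.0034,"tz":0,"rx":0,"ry":0,"rz":5,"claw":1},{"tx":0.0019,"ty":0.0034,"tz":0,"rx":0,"ry":0,"rz":5,"claw":1},{"tx":0,"ty":0,"tz":0,"rx":0,"ry":0,"rz":0,"claw":1},{"tx":0,"ty":0,"tz":0,"rx":0,"ry":0,"rz":0,"claw":1}]}}

```text
time_s: 9.98
ee_pos: [593.1, -184.9, 93.2]
tool_rot: [0.843, -0.538, 0.0, -0.0]
ft_force: [0.8, 2.3, 3.3]
gripper_width: 0.009
```

```bash
cat > chk.py <<'E'
from h import *
import sys
s=get_state();print(s["joint_pos"][5],s["ee_pos"],s["ft_force"])
for n in("wrist","scene"):
    c=get_calibration(n);p,d=camera(n)
    v,u=np.mgrid[0:400,0:640];o,r=ray(c,np.c_[u.ravel(),v.ravel()]);W=(o+r*d.reshape(-1,1)).reshape(400,640,3)
    D=W[...,:2]-[555.2,-160.2];rr=np.hypot(D[...,0],D[...,1]);z=W[...,2]
    m=(rr<44)&(z>70)&(z<114)&(d>0);print(n,m.sum(),np.histogram(z[m],bins=np.arange(70,116,2)))
    an=np.degrees(np.arctan2(D[...,1],D[...,0]));m=(rr>25)&(rr<41)&(z>98)&(z<112)&(d>0);print(np.histogram(an[m],bins=np.arange(-180,181,15)))
cv2.imwrite(sys.argv[1],cv2.resize(p[190:310,220:370,::-1],None,fx=4,fy=4,interpolation=cv2.INTER_CUBIC))
E
python3 chk.py pics/s6.png
```

```text
2.3662056602296038 [ 593.06646034 -184.85471139   93.17319347] [0.83465961 2.30529462 3.30519602]
wrist 110 (array([ 0,  0,  0,  1,  2, 42, 59,  1,  0,  0,  1,  2,  1,  1,  0,  0,  0,
        0,  0,  0,  0,  0]), array([ 70,  72,  74,  76,  78,  80,  82,  84,  86,  88,  90,  92,  94,
        96,  98, 100, 102, 104, 106, 108, 110, 112, 114]))
(array([0, 0, 0, 0, 0, 0, 0, 0, 0, 0, 0, 0, 0, 0, 0, 0, 0, 0, 0, 0, 0, 0,
       0, 0]), array([-180, -165, -150, -135, -120, -105,  -90,  -75,  -60,  -45,  -30,
        -15,    0,   15,   30,   45,   60,   75,   90,  105,  120,  135,
        150,  165,  180]))
scene 190 (array([ 1,  1,  3, 10, 25, 64, 56, 16,  7,  2,  3,  0,  0,  0,  1,  0,  1,
        0,  0,  0,  0,  0]), array([ 70,  72,  74,  76,  78,  80,  82,  84,  86,  88,  90,  92,  94,
        96,  98, 100, 102, 104, 106, 108, 110, 112, 114]))
(array([1, 0, 0, 0, 0, 0, 0, 0, 0, 0, 0, 0, 0, 0, 0, 0, 0, 0, 0, 0, 0, 0,
       0, 0]), array([-180, -165, -150, -135, -120, -105,  -90,  -75,  -60,  -45,  -30,
        -15,    0,   15,   30,   45,   60,   75,   90,  105,  120,  135,
        150,  165,  180]))
```

View pics/s6.png

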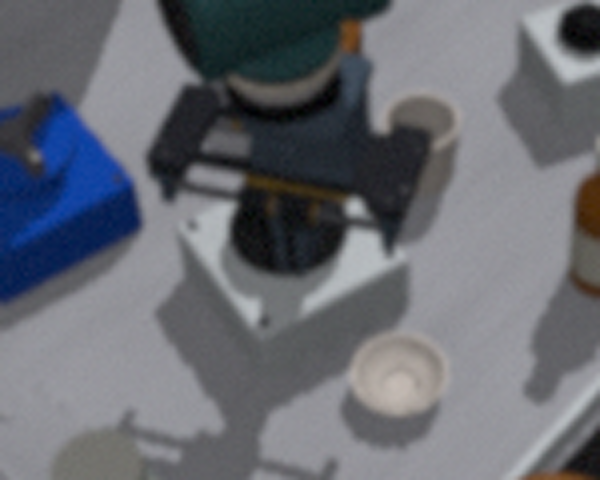

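The scene view shows the fingers over the head, with the dish, cup and bottle in place. There is now an upward 3.3 N on the fingers, so the latch has let go and rib friction on the fingers seems to be holding the head down. I'll raise the fingers while staying against the rib, so the head rises with them.

Emit:
{"fn": "move_arm", "kwargs": {"targets": [{"tx":0,"ty":0,"tz":-0.003,"rx":0,"ry":0,"rz":0,"claw":1},{"tx":0,"ty":0,"tz":-0.003,"rx":0,"ry":0,"rz":0,"claw":1},{"tx":0,"ty":0,"tz":-0.003,"rx":0,"ry":0,"rz":0,"claw":1},{"tx":0,"ty":0,"tz":0,"rx":0,"ry":0,"rz":0,"claw":1},{"tx":0,"ty":0,"tz":0,"rx":0,"ry":0,"rz":0,"claw":1}]}}

```text
time_s: 10.7
ee_pos: [592.8, -185.0, 101.9]
tool_rot: [0.842, -0.539, 0.0, -0.0]
ft_force: [2.1, 2.1, 1.9]
gripper_width: 0.003
```

```bash
python3 chk.py pics/s7.png
```

```text
2.3691041134818227 [ 592.77373697 -185.0166375   101.93304565] [2.08069853 2.14371644 1.88168559]
wrist 92 (array([ 0,  0,  0,  0,  0,  1,  0,  0,  3, 67, 14,  0,  1,  0,  1,  2,  1,
        2,  0,  0,  0,  0]), array([ 70,  72,  74,  76,  78,  80,  82,  84,  86,  88,  90,  92,  94,
        96,  98, 100, 102, 104, 106, 108, 110, 112, 114]))
(array([0, 0, 0, 0, 0, 0, 0, 0, 0, 0, 0, 0, 0, 0, 0, 0, 0, 0, 0, 0, 0, 0,
       0, 0]), array([-180, -165, -150, -135, -120, -105,  -90,  -75,  -60,  -45,  -30,
        -15,    0,   15,   30,   45,   60,   75,   90,  105,  120,  135,
        150,  165,  180]))
scene 203 (array([ 0,  0,  0,  0,  1,  4,  3, 12, 46, 75, 46,  6,  3,  3,  0,  1,  1,
        0,  1,  0,  1,  0]), array([ 70,  72,  74,  76,  78,  80,  82,  84,  86,  88,  90,  92,  94,
        96,  98, 100, 102, 104, 106, 108, 110, 112, 114]))
(array([0, 1, 0, 0, 0, 0, 0, 0, 0, 0, 0, 0, 0, 0, 0, 2, 0, 0, 0, 0, 0, 0,
       0, 0]), array([-180, -165, -150, -135, -120, -105,  -90,  -75,  -60,  -45,  -30,
        -15,    0,   15,   30,   45,   60,   75,   90,  105,  120,  135,
        150,  165,  180]))
```

The plate is at 89 mm, so the head is fully up. I swing back the way I came so the head returns gently, then lift clear.

Emit:
{"fn": "move_arm", "kwargs": {"targets": [{"tx":-0.0022,"ty":-0.0032,"tz":0,"rx":0,"ry":0,"rz":-5,"claw":1},{"tx":-0.0022,"ty":-0.0032,"tz":0,"rx":0,"ry":0,"rz":-5,"claw":1},{"tx":-0.0022,"ty":-0.0032,"tz":0,"rx":0,"ry":0,"rz":-5,"claw":1},{"tx":-0.0022,"ty":-0.0032,"tz":0,"rx":0,"ry":0,"rz":-5,"claw":1},{"tx":-0.0022,"ty":-0.0032,"tz":0,"rx":0,"ry":0,"rz":-5,"claw":1},{"tx":-0.0022,"ty":-0.0032,"tz":0,"rx":0,"ry":0,"rz":-5,"claw":1},{"tx":-0.0022,"ty":-0.0032,"tz":0,"rx":0,"ry":0,"rz":-5,"claw":1},{"tx":-0.0022,"ty":-0.0032,"tz":0,"rx":0,"ry":0,"rz":-5,"claw":1},{"tx":-0.0022,"ty":-0.0032,"tz":0,"rx":0,"ry":0,"rz":-5,"claw":1},{"tx":-0.0022,"ty":-0.0032,"tz":0,"rx":0,"ry":0,"rz":-5,"claw":1},{"tx":0,"ty":-0.006,"tz":0,"rx":0,"ry":0,"rz":0,"claw":1},{"tx":0,"ty":0,"tz":-0.01,"rx":0,"ry":0,"rz":0,"claw":1},{"tx":0,"ty":0,"tz":-0.03,"rx":0,"ry":0,"rz":0,"claw":1},{"tx":0,"ty":0,"tz":-0.03,"rx":0,"ry":0,"rz":0,"claw":1},{"tx":0,"ty":0,"tz":-0.03,"rx":0,"ry":0,"rz":0,"claw":1},{"tx":-0.035,"ty":0.01,"tz":-0.03,"rx":0,"ry":0,"rz":0,"claw":1},{"tx":-0.035,"ty":0.01,"tz":0,"rx":0,"ry":0,"rz":0,"claw":1},{"tx":-0.035,"ty":0.01,"tz":0,"rx":0,"ry":0,"rz":0,"claw":1},{"tx":0,"ty":0,"tz":0,"rx":0,"ry":0,"rz":0,"claw":1},{"tx":0,"ty":0,"tz":0,"rx":0,"ry":0,"rz":0,"claw":1}]}}

```text
time_s: 13.3
ee_pos: [491.2, -143.6, 232.7]
tool_rot: [0.991, -0.133, 0.001, 0.0]
ft_force: [-0.6, -1.0, -0.6]
gripper_width: 0.003
```

```bash
sed -i 's/for n in("wrist","scene"):/for n in("scene","wrist"):/;s/^cv2.imwrite.*/cv2.imwrite(sys.argv[1],p[:,:,::-1])/' chk.py; python3 chk.py pics/w8.png
```

```text
1.5075960665654828 [ 491.20162483 -143.55765966  232.67549621] [-0.63627162 -1.02031617 -0.56764599]
scene 562 (array([  0,   0,   0,   0,   1,   1,   2,  18,  78, 134,  87,  21,  13,
        15,  13,  16,  18,  25,  40,  45,  31,   4]), array([ 70,  72,  74,  76,  78,  80,  82,  84,  86,  88,  90,  92,  94,
        96,  98, 100, 102, 104, 106, 108, 110, 112, 114]))
(array([ 0,  0,  0, 24,  0,  0,  0,  0,  0,  0, 18,  8,  0,  0,  0,  0,  0,
        0, 13,  5,  0,  0,  0,  0]), array([-180, -165, -150, -135, -120, -105,  -90,  -75,  -60,  -45,  -30,
        -15,    0,   15,   30,   45,   60,   75,   90,  105,  120,  135,
        150,  165,  180]))
wrist 6406 (array([   0,    0,    0,    0,    0,    0,    0,    7,  157, 3381, 1037,
          1,    1,    1,    5,    0,    9,  278,  220, 1064,  242,    3]), array([ 70,  72,  74,  76,  78,  80,  82,  84,  86,  88,  90,  92,  94,
        96,  98, 100, 102, 104, 106, 108, 110, 112, 114]))
(array([  0,   0, 117, 107,   0,   0,   0,   0,   0,   0, 126, 111,   0,
         0,   0,   0,   0,   0, 111, 111,   0,   0,   0,   0]), array([-180, -165, -150, -135, -120, -105,  -90,  -75,  -60,  -45,  -30,
        -15,    0,   15,   30,   45,   60,   75,   90,  105,  120,  135,
        150,  165,  180]))
```

View pics/w8.png

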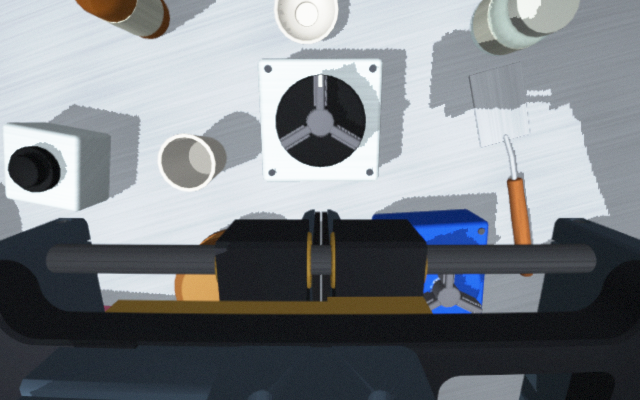

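The head is fully up (plate 89, ribs 109 mm), the marked rib at (320,75) is back at −15°, and everything around it stands where it was.

```bash
python3 -c "from station import *;print(sign_off())"
```

```text
the job is handed in; nothing more can be done
None
```

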